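Put the dial gauge away and shut the drawer

ROBOT

A 6-joint arm with a two-finger parallel gripper is mounted at the origin on the work surface. World frame = base frame: x ahead of the robot, y to its left, z up, the work surface at z = 0. Lengths are in m, angles in rad, forces in N, time in s.
With the tool pointing down it reaches from about 0.35 to 0.975 m from the base axis. Payload 4.9 kg.
Tool frame: the origin (TCP) lies midway between the tips of the shut fingers; the grasp point (between the pads) lies 19 mm behind it; z points along the fingers, y is the direction in which the jaws open and shut (so a half turn about z gives the same grasp; the last joint's range is limited). The gripper opens to 85 mm and grips with 20 to 120 N. Pads are 22 mm wide; open, the fingers measure 114 mm over their backs; the gripper's body (76 mm by 85 mm) begins 54 mm behind the grasp point. The pads swing forward as they close: fully open they stand 13 mm farther back than shut.
Start: joints at [-1.357, 0.053, 1.613, -0, 1.476, -0.119], TCP at [0.204, -0.591, 0.231] pointing down, gripper open.
Joint ranges: [-3.01, 3.01], [-1.01, 2.22], [0.06, 2.58], [-1.02, 4.17], [0.09, 2.62], [-3.14, 3.14]. Speed limits (rad/s): [2.57, 2.57, 3.14, 3.14, 3.14, 3.14].

INTERFACE

Orientations are given as a unit quaternion [w, x, y, z].
In Python, from plant import manip gives the robot as it stands. The module is installed in compiled form; this text tells all that it offers.
- The arm moves only by the tool move_arm, never from a script. Its argument "rows" is a list of rows, each an object of numbers: "tx", "ty", "tz": the shift along the tool's x, y, z in m; "ax", "ay", "az": the turn, a rotation vector about the tool's x, y, z in degrees; "jaw": the closure in counts, from 0 (fully open) to 255 (shut). In form: [{"tx": .., "ty": .., "tz": .., "ax": .., "ay": .., "az": .., "jaw": ..}, ...]. A call has 1 to 12 rows; each row shifts and turns the pose as measured when the row begins, along the tool's axes as they then stand; what a row does not reach is not made up. A row lasts 1/10 s, in which the tool goes at most 50 mm and 8.59 degrees, less where a joint would pass 70% of its speed; a pose out of reach is approached as far as the arm can. A call with a gripper value outside its range is refused whole. The fingers move at their own pace and stop on an object; the grip force is fixed at half the most. Time passes only in rows, so rows that do not move let the fingers close. It gives the time, the measured TCP pose, the force and the opening at its end, in the units of the state.
- manip.state(): the state, without advancing time (a new reading comes with each control period).
- manip.grab_frame(name): name is "scene" or "top" or "wrist"; returns a dict with "color" (384x512x3 uint8, red, green, blue), "intrinsics" (3x3 intrinsics, pixels), "R" (3x3) and "t" (3): a world point X has camera coordinates R X + t. Camera axes: x right, y down, z forward; pixel columns grow to the right and rows downward; lengths in m; the calibration is good to about 2 mm. A picture is of the moment at which its call begins. There is no depth.
- manip.job_done(): hands the job in, once; it reports no verdict.
The state is a dict: "time": time; "joint_pos": joint angles; "joint_vel": joint speeds; "joint_efforts": joint torques, N m; "tool_pos": TCP position; "tool_rot": TCP orientation; "contact_force": force on the tool from outside, world axes, zero at the start; "ft_torque": the same for the moment, N m; "gripper_width": opening from 0.0 (shut) to 1.0 (fully open).
Only numpy, scipy, OpenCV 4.12 (cv2) and the standard library are available. Lean on these libraries where they do the work, as an engineer would, in place of code of your own. Each camera call takes 0.05 s, during which the arm holds its last target.

TASK

Pick up the round dial gauge (the one with the white dial and the stem) and lay it face up, flat, inside the open drawer of the small drawer unit. Let go of it, then push the drawer fully shut. Leave the square digital indicator and the setting ring where they are.

Things in the scene. Friction and masses are not known exactly. Their poses are not given: they have to be found in the camera images.
- gauge_mid (a point): The dial gauge: round steel case 44 mm in diameter, 26 mm tall, white dial with black ticks on top, lying face up on the bench; about 130 g. Point: centre of the case, 13 mm above its flat back. z up out of the dial; along +x a thin stem (8 mm thick, axis 12 mm above the back) reaches 68 mm from the centre, along -x a short cap reaches 32 mm. Grip the case across y.
- drawer (a joint): Opening of the drawer in m: 0 shut, 0.17 fully open; starts at 0.15 to 0.17. About 2 N of friction, light damping, stays where left, no latch or spring. Its white front is 238 mm wide, 10 mm thick, 4 to 62 mm above the bench; a pull lip (70 mm wide, 8 mm high) at its top middle sticks out 12 mm. Push lip or face to shut. The fixed grey unit around it is 220 mm deep, 240 mm wide, 68 mm high.
- drawer_in (a point): Point on the drawer's floor, 11 mm above the bench, midway across; moves with it. +x to the drawer's back (the way it shuts), y along the front, z up. Inside: x -75 to +130 mm, y -103 to +103 mm; walls 5 mm thick rise 40 mm above the floor, the front 51 mm. The front's outer face lies at x = -85 mm, the lip's edge at -97 mm. Beyond x = opening - 75 mm it is under the unit's top.
- digital_mid (a point): Bystander, leave alone: digital indicator with a square black body 44 by 44 mm, 24 mm tall, a greenish display and a stem to 68 mm along its +x. Point: centre of its body, 12 mm up.
- setring: Bystander, leave alone: plain steel setting ring, 42 mm outside, 20 mm bore, 18 mm tall, no stem. Origin: centre of its underside.
Mind the look-alikes: they are no part of the job. Of the things that look like the part that bears gauge_mid, the smallest one is meant.

How it is judged:
On the way:
1. the dial gauge lies flat, face up and released on the floor of the drawer, which is still open (x of gauge_mid in the frame of drawer_in between -0.075 and 0.13 m and y of gauge_mid in the frame of drawer_in between -0.103 and 0.103 m and z of gauge_mid in the frame of drawer_in below 0.023 m and angle between gauge_mid's own z axis and vertical below 0.2 rad and contact force between gauge and the fingers below 0.1 N and value of joint drawer above 0.06 m), for 0.2 s.
At the end, for the whole second after the job is handed in: The drawer is shut to within 10 mm of fully home, and the dial gauge lies at rest inside it on the drawer's floor (its centre no more than 10 mm higher than when lying flat), face up within about 11 degrees of level (value of joint drawer below 0.01 m and x of gauge_mid in the frame of drawer_in between -0.075 and 0.13 m and y of gauge_mid in the frame of drawer_in between -0.103 and 0.103 m and z of gauge_mid in the frame of drawer_in below 0.023 m and angle between gauge_mid's own z axis and vertical below 0.2 rad and linear speed of gauge below 0.02 m/s); the robot touches nothing.
It fails at once if the digital indicator is moved more than 30 mm (distance of digital_mid from where it was at the start of the episode above 0.03 m).
It fails at once if the setting ring is moved more than 30 mm (distance of setring from where it was at the start of the episode above 0.03 m).
It also fails if it takes over 50 s, if anything falls off the work surface, if the arm or the gripper's body presses on something with over 40 N, if the wrist force passes 120 N, or if a joint passes its speed limit or range.

## Working session

There is one attempt and no reset: what is moved stays moved. The work goes in short steps, Python scripts to look and compute and a tool call to move; the robot and the scene stay as the last step left them, time stands still between calls to the robot, and variables do not carry over. Pictures are saved under pics/ and viewed, and the job is handed in when it is done.

Besides the shell and the picture viewer there is one more tool, called after ">>>" as name(argument=value, ...), one argument or row to a line, values as JSON. move_arm: Moves the arm, as the interface text tells. Its arguments: {"type":"object","properties":{"rows":{"type":"array"}},"required":["rows"]}

```bash
mkdir -p pics; cat > h.py <<'E'
import numpy as np,cv2
from plant import manip
def grab(n,f):
    d=manip.grab_frame(n); cv2.imwrite(f,cv2.cvtColor(d["color"],cv2.COLOR_RGB2BGR)); np.savez(f[:-4]+'.npz',**d); return d
def px2w(d,u,v,z):
    K,R,t=d["intrinsics"],d["R"],np.ravel(d["t"])
    c=-R.T@t; r=R.T@np.linalg.inv(K)@np.array([u,v,1.]); return c+r*(z-c[2])/r[2]
def w2px(d,X):
    p=d["intrinsics"]@(d["R"]@np.array(X)+np.ravel(d["t"])); return p[:2]/p[2]
E
python3 - <<'E'
from h import *
for n in("scene","top","wrist"):
    d=grab(n,f"pics/{n}0.png"); print(n,np.round(-d["R"].T@np.ravel(d["t"]),3))
print(manip.state())
E
```

```text
scene [ 1.338 -0.172  0.919]
top [ 0.484 -0.112  1.239]
wrist [ 0.275 -0.565  0.373]
{'time': 0.15, 'joint_pos': array([-1.35698407e+00,  5.32096251e-02,  1.61394914e+00,  1.16043999e-05,
        1.47600994e+00, -1.19015324e-01]), 'joint_vel': array([-0.00098239, -0.00322311, -0.00345863, -0.00040122,  0.0006486 ,
       -0.0002147 ]), 'joint_efforts': array([ 4.08466240e-04, -3.94238698e+01, -3.70722771e+01, -9.71599002e-05,
        4.69056409e-03,  1.17874580e-05]), 'tool_pos': array([ 0.20409069, -0.59023507,  0.2303603 ]), 'tool_rot': array([-7.87415427e-04,  9.86184937e-01,  1.65646157e-01, -3.15680436e-05]), 'contact_force': array([-0.21213477,  0.47243337, -0.19741451]), 'ft_torque': array([-0.01085135, -0.046717  ,  0.07085764]), 'gripper_width': 0.9987576953980976}
```

View pics/top0.png

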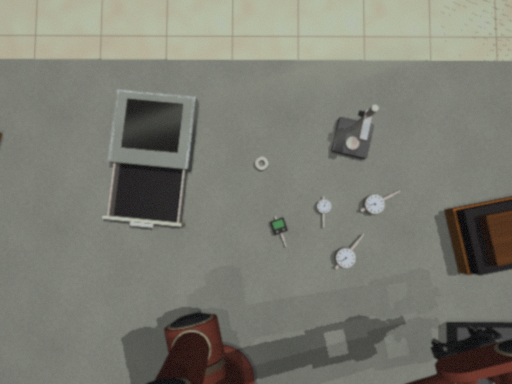

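View pics/scene0.png

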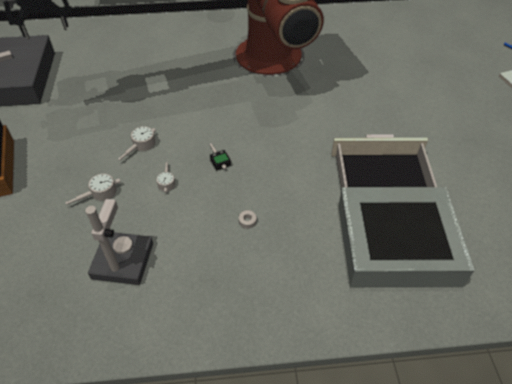

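View pics/wrist0.png

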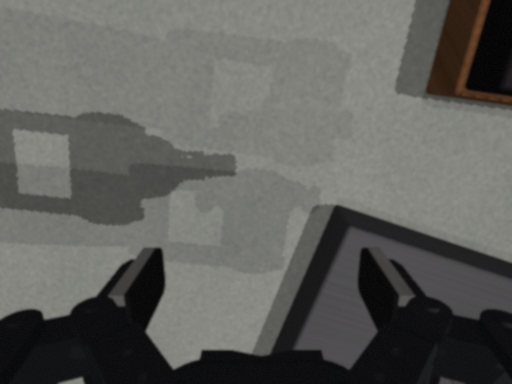

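Look-alikes in the top view are three white dials with stems: (324,206) small, (375,204) larger and (346,258) larger. There is also the digital indicator at (279,227), the ring at (261,163), and the stand's round base at (352,143). The description calls for the smallest, (324,206), so I'll check it in a close crop.

```bash
python3 - <<'E'
from h import *
d=np.load('pics/top0.npz'); im=d['color']
c=cv2.resize(im[180:280,260:410],None,fx=5,fy=5,interpolation=cv2.INTER_CUBIC); c2=cv2.resize(im[85:235,95:205],None,fx=5,fy=4,interpolation=cv2.INTER_CUBIC)
cv2.imwrite('pics/crop1.png',c[:,:,::-1]);
cv2.imwrite('pics/crop2.png',cv2.resize(im[85:235,95:205],None,fx=4,fy=4,interpolation=cv2.INTER_CUBIC)[:,:,::-1])
g=cv2.cvtColor(im,cv2.COLOR_RGB2GRAY)
m=(g>165).astype(np.uint8); n,l,s,ce=cv2.connectedComponentsWithStats(m)
for i in range(1,n):
    if 15<s[i][4]<3000 and s[i][1]>70: print(s[i],ce[i].round(1),px2w(d,*ce[i],.026).round(4))
print((px2w(d,325,206,.026)-px2w(d,324,206,.026)).round(5),[px2w(d,u,v,z).round(3) for u,v,z in((324,206,.026),(323,227,.012),(279,227,.024),(261,163,.018),(104,219,.062),(182,226,.062),(142,226,.06))])
E
```

```text
[373 105   5   5  24] [374.9 107.1] [ 0.8393 -0.4797  0.026 ]
[361 118  10  21 113] [365.4 128.1] [ 0.7727 -0.449   0.026 ]
[347 138  10  10  51] [350.3 143.4] [ 0.7247 -0.4017  0.026 ]
[256 157  12  12  54] [261.4 162.7] [ 0.6629 -0.1269  0.026 ]
[367 195  17  18 234] [375.2 203.5] [ 0.539  -0.4758  0.026 ]
[318 199  13  13 118] [324.3 205.4] [ 0.532 -0.32   0.026]
[103 216  78  11 222] [141.  221.3] [0.4802 0.2402 0.026 ]
[337 249  18  19 234] [346.2 257.4] [ 0.3749 -0.3854  0.026 ]
[ 2.00e-05 -3.06e-03  0.00e+00] [array([ 0.53 , -0.319,  0.026]), array([ 0.466, -0.318,  0.012]), array([ 0.465, -0.182,  0.024]), array([ 0.663, -0.126,  0.018]), array([0.487, 0.34 , 0.062]), array([0.467, 0.108, 0.062]), array([0.466, 0.227, 0.06 ])]
```

View pics/crop1.png

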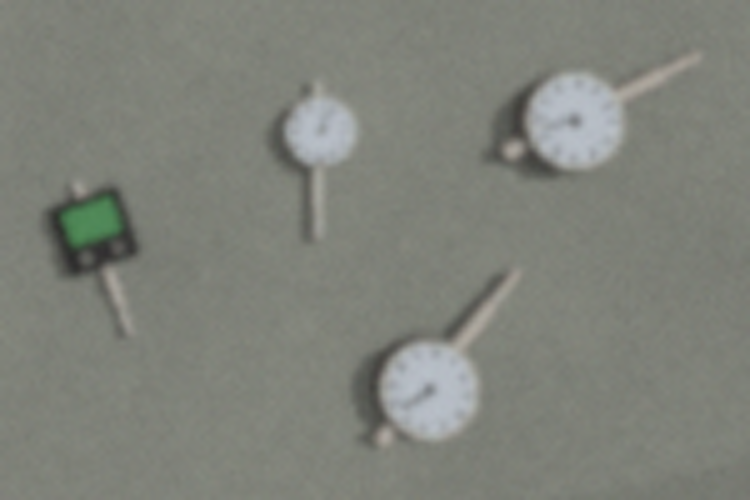

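View pics/crop2.png

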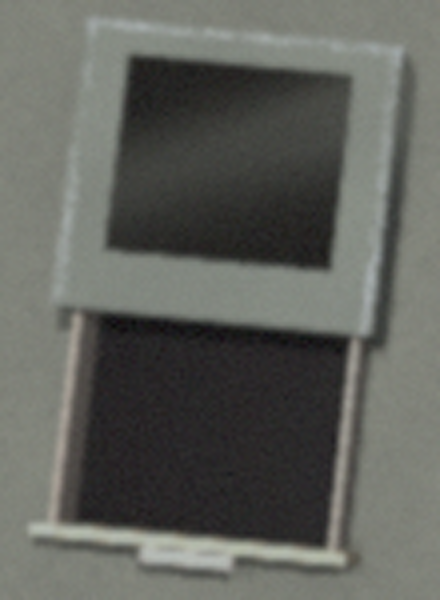

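```bash
python3 - <<'E'
from h import *
d=np.load('pics/top0.npz')
f1=lambda x,y:(260+(x+.5)/5-.5,180+(y+.5)/5-.5)
f2=lambda x,y:(95+(x+.5)/4-.5,85+(y+.5)/4-.5)
c=px2w(d,*f1(320,131),.026);t=px2w(d,*f1(315,240),.012);print('gauge',c,t,np.linalg.norm((c-t)[:2]))
l=px2w(d,*f2(187,573),.058);print('lip',l)
a=px2w(d,*f2(30,524),.062);b=px2w(d,*f2(348,557),.062);print(a,b,np.linalg.norm(a-b),np.degrees(np.arctan2((b-a)[0],-(b-a)[1])))
for p,q,z in(((92,20),(405,48),.068),((58,303),(375,335),.068),((375,335),(405,48),.068),((58,303),(92,20),.068),((55,520),(80,315),.051),((335,540),(355,340),.051)):
    A=px2w(d,*f2(*p),z);B=px2w(d,*f2(*q),z);print(A.round(3),B.round(3),np.linalg.norm(A-B).round(3),np.degrees(np.arctan2((B-A)[1],(B-A)[0])).round(1))
E
```

```text
gauge [ 0.53090726 -0.31793335  0.026     ] [ 0.46420425 -0.31679234  0.012     ] 0.06671276592857595
lip [0.46088232 0.22921855 0.058     ]
[0.49649086 0.34570902 0.062     ] [0.47348663 0.10898515 0.062     ] 0.23783899584573612 -5.550432100602474
[0.877 0.309 0.068] [0.857 0.072 0.068] 0.238 -94.9
[0.661 0.328 0.068] [0.638 0.091 0.068] 0.238 -95.5
[0.638 0.091 0.068] [0.857 0.072 0.068] 0.219 -4.9
[0.661 0.328 0.068] [0.877 0.309 0.068] 0.217 -5.0
[0.5   0.331 0.051] [0.655 0.317 0.051] 0.156 -5.1
[0.486 0.121 0.051] [0.637 0.109 0.051] 0.151 -4.6
```

>>> move_arm(
  rows=[
    {"az": 6.4, "jaw": 0},
    {"az": 6.4, "jaw": 0},
    {"az": 6.4, "jaw": 0},
    {"tx": 0.04, "ty": -0.033, "jaw": 0},
    {"tx": 0.04, "ty": -0.033, "jaw": 0},
    {"tx": 0.04, "ty": -0.033, "jaw": 0},
    {"tx": 0.04, "ty": -0.033, "jaw": 0},
    {"tx": 0.04, "ty": -0.033, "jaw": 0},
    {"tx": 0.04, "ty": -0.033, "jaw": 0},
    {"tx": 0.04, "ty": -0.033, "jaw": 0},
    {"tx": 0.02, "ty": -0.02, "jaw": 0},
    {"jaw": 0},
  ],
)

```text
schema error: expected keys tx, ty, tz, ax, ay, az, jaw
```

>>> move_arm(
  rows=[
    {"tx": 0, "ty": 0, "tz": 0, "ax": 0, "ay": 0, "az": 6.4, "jaw": 0},
    {"tx": 0, "ty": 0, "tz": 0, "ax": 0, "ay": 0, "az": 6.4, "jaw": 0},
    {"tx": 0, "ty": 0, "tz": 0, "ax": 0, "ay": 0, "az": 6.4, "jaw": 0},
    {"tx": 0.04, "ty": -0.033, "tz": 0, "ax": 0, "ay": 0, "az": 0, "jaw": 0},
    {"tx": 0.04, "ty": -0.033, "tz": 0, "ax": 0, "ay": 0, "az": 0, "jaw": 0},
    {"tx": 0.04, "ty": -0.033, "tz": 0, "ax": 0, "ay": 0, "az": 0, "jaw": 0},
    {"tx": 0.04, "ty": -0.033, "tz": 0, "ax": 0, "ay": 0, "az": 0, "jaw": 0},
    {"tx": 0.04, "ty": -0.033, "tz": 0, "ax": 0, "ay": 0, "az": 0, "jaw": 0},
    {"tx": 0.04, "ty": -0.033, "tz": 0, "ax": 0, "ay": 0, "az": 0, "jaw": 0},
    {"tx": 0.04, "ty": -0.033, "tz": 0, "ax": 0, "ay": 0, "az": 0, "jaw": 0},
    {"tx": 0.02, "ty": -0.02, "tz": 0, "ax": 0, "ay": 0, "az": 0, "jaw": 0},
    {"tx": 0, "ty": 0, "tz": 0, "ax": 0, "ay": 0, "az": 0, "jaw": 0},
  ],
)

```text
time: 1.35
tool_pos: [0.5026, -0.3463, 0.2253]
tool_rot: [-0.004, 1.0, -0.011, -0.002]
contact_force: [-0.3, 0.2, 0.2]
gripper_width: 1.001
```

```bash
python3 - <<'E'
from h import *
d=grab("wrist","pics/wrist1.png"); s=manip.state(); print(s['time'],s['tool_pos'],s['tool_rot'],w2px(d,[.531,-.318,.026]),w2px(d,[.463,-.317,.012]))
E
```

```text
1.4 [ 0.50159963 -0.34727551  0.22519838] [-0.00385564  0.99992226 -0.01168673 -0.00200869] [235.41425729 135.44260963] [238.28733665 194.1846767 ]
```

View pics/wrist1.png

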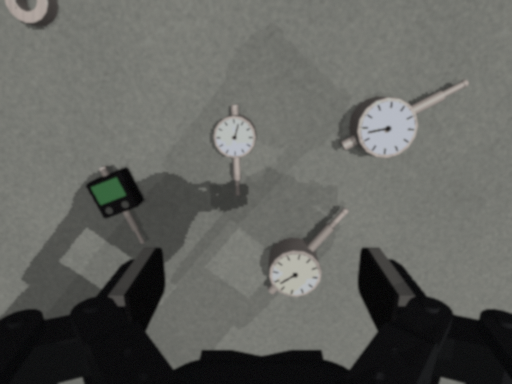

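The small dial appears at (235,137) against a prediction of (235,135), and its stem runs straight down. Its diameter is about 44 mm, so it's the right one. I'll move over it and descend part way.

>>> move_arm(
  rows=[
    {"tx": 0.014, "ty": -0.015, "tz": 0, "ax": -0.4, "ay": 0.2, "az": 0, "jaw": 0},
    {"tx": 0.014, "ty": -0.014, "tz": 0.03, "ax": 0, "ay": 0, "az": 0, "jaw": 0},
    {"tx": 0, "ty": 0, "tz": 0.04, "ax": 0, "ay": 0, "az": 0, "jaw": 0},
    {"tx": 0, "ty": 0, "tz": 0.04, "ax": 0, "ay": 0, "az": 0, "jaw": 0},
    {"tx": 0, "ty": 0, "tz": 0.02, "ax": 0, "ay": 0, "az": 0, "jaw": 0},
    {"tx": 0, "ty": 0, "tz": 0, "ax": 0, "ay": 0, "az": 0, "jaw": 0},
  ],
)

```text
time: 2.0
tool_pos: [0.5271, -0.3253, 0.0927]
tool_rot: [0.002, 1.0, -0.015, 0.0]
contact_force: [-0.7, 0.2, 0.3]
gripper_width: 0.999
```

```bash
python3 - <<'E'
from h import *
d=grab("wrist","pics/wrist2.png"); s=manip.state(); print(s['time'],s['tool_pos'],s['tool_rot'],w2px(d,[.531,-.318,.026]),w2px(d,[.463,-.317,.012]))
E
```

```text
2.05 [ 0.52764359 -0.32577185  0.09412773] [ 3.00063916e-03  9.99875737e-01 -1.54543868e-02  8.17121278e-04] [250.80504413 200.18511513] [253.53070943 278.27485823]
```

View pics/wrist2.png

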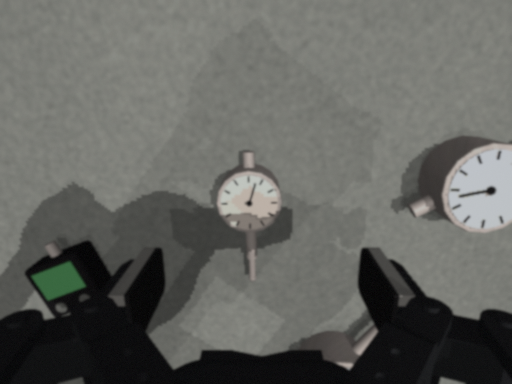

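>>> move_arm(
  rows=[
    {"tx": 0.003, "ty": -0.009, "tz": 0.005, "ax": 0.3, "ay": -0.1, "az": 0, "jaw": 0},
    {"tx": 0, "ty": 0, "tz": 0.03, "ax": 0, "ay": 0, "az": 0, "jaw": 0},
    {"tx": 0, "ty": 0, "tz": 0.03, "ax": 0, "ay": 0, "az": 0, "jaw": 0},
    {"tx": 0, "ty": 0, "tz": 0.012, "ax": 0, "ay": 0, "az": 0, "jaw": 0},
    {"tx": 0, "ty": 0, "tz": 0, "ax": 0, "ay": 0, "az": 0, "jaw": 0},
  ],
)

```text
time: 2.55
tool_pos: [0.5363, -0.322, 0.0252]
tool_rot: [0.005, 1.0, -0.017, 0.007]
contact_force: [-0.1, -0.3, -0.5]
gripper_width: 1.0
```

>>> move_arm(
  rows=[
    {"tx": -0.006, "ty": -0.005, "tz": 0.005, "ax": 0.5, "ay": -0.8, "az": 0, "jaw": 0},
    {"tx": 0, "ty": 0, "tz": 0.008, "ax": 0, "ay": 0, "az": 0, "jaw": 0},
    {"tx": 0, "ty": 0, "tz": 0, "ax": 0, "ay": 0, "az": 0, "jaw": 0},
  ],
)

```text
time: 2.85
tool_pos: [0.5325, -0.3181, 0.0158]
tool_rot: [0.002, 1.0, -0.017, 0.002]
contact_force: [0.0, 0.3, -0.3]
gripper_width: 1.0
```

```bash
python3 - <<'E'
from h import *
d=grab("wrist","pics/wrist3.png"); s=manip.state(); print(s['time'],s['tool_pos'],s['tool_rot'],w2px(d,[.531,-.318,.026]),w2px(d,[.463,-.317,.012]))
E
```

```text
2.9 [ 0.53299938 -0.31838904  0.01651858] [ 0.00233998  0.99984803 -0.01711552  0.00234538] [262.98459386 266.493741  ] [265.01936141 363.69863931]
```

View pics/wrist3.png

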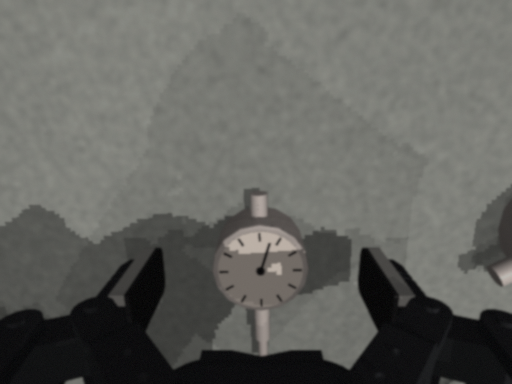

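>>> move_arm(
  rows=[
    {"tx": -0.003, "ty": -0.001, "tz": 0.008, "ax": 0.1, "ay": -0.2, "az": 0, "jaw": 0},
    {"tx": 0, "ty": 0, "tz": 0.006, "ax": 0, "ay": 0, "az": 0, "jaw": 0},
    {"tx": 0, "ty": 0, "tz": 0, "ax": 0, "ay": 0, "az": 0, "jaw": 0},
  ],
)

```text
time: 3.2
tool_pos: [0.5307, -0.318, 0.0029]
tool_rot: [0.002, 1.0, -0.017, 0.002]
contact_force: [0.4, 0.1, -1.2]
gripper_width: 0.997
```

>>> move_arm(
  rows=[
    {"tx": 0, "ty": 0, "tz": 0.001, "ax": 0, "ay": 0, "az": 0, "jaw": 70},
    {"tx": 0, "ty": 0, "tz": 0, "ax": 0, "ay": 0, "az": 0, "jaw": 120},
    {"tx": 0, "ty": 0, "tz": 0, "ax": 0, "ay": 0, "az": 0, "jaw": 200},
    {"tx": 0, "ty": 0, "tz": 0, "ax": 0, "ay": 0, "az": 0, "jaw": 200},
    {"tx": 0, "ty": 0, "tz": 0, "ax": 0, "ay": 0, "az": 0, "jaw": 200},
    {"tx": 0, "ty": 0, "tz": 0, "ax": 0, "ay": 0, "az": 0, "jaw": 200},
    {"tx": 0, "ty": 0, "tz": 0, "ax": 0, "ay": 0, "az": 0, "jaw": 200},
  ],
)

```text
time: 3.9
tool_pos: [0.531, -0.3181, 0.002]
tool_rot: [0.002, 1.0, -0.017, 0.002]
contact_force: [0.9, -0.4, 0.3]
gripper_width: 0.492
```

>>> move_arm(
  rows=[
    {"tx": 0, "ty": 0, "tz": 0, "ax": 0, "ay": 0, "az": 0, "jaw": 200},
    {"tx": 0, "ty": 0, "tz": -0.02, "ax": 0, "ay": 0, "az": 0, "jaw": 200},
    {"tx": 0, "ty": 0, "tz": -0.03, "ax": 0, "ay": 0, "az": 0, "jaw": 200},
    {"tx": 0, "ty": 0, "tz": -0.03, "ax": 0, "ay": 0, "az": 0, "jaw": 200},
    {"tx": 0, "ty": 0, "tz": -0.03, "ax": 0, "ay": 0, "az": 0, "jaw": 200},
    {"tx": 0, "ty": 0, "tz": -0.03, "ax": 0, "ay": 0, "az": 0, "jaw": 200},
    {"tx": 0, "ty": 0, "tz": 0, "ax": 0, "ay": 0, "az": 0, "jaw": 200},
  ],
)

```text
time: 4.6
tool_pos: [0.5277, -0.3154, 0.1419]
tool_rot: [-0.001, 1.0, -0.017, -0.002]
contact_force: [-0.3, 0.2, -1.2]
gripper_width: 0.499
```

```bash
python3 - <<'E'
from h import *
d=grab("wrist","pics/wrist4.png"); s=manip.state(); print(s)
E
```

```text
{'time': 4.65, 'joint_pos': array([-6.59064137e-01,  1.03347789e-01,  1.71737280e+00, -1.48871368e-03,
        1.32999447e+00,  9.46629473e-01]), 'joint_vel': array([-0.00255498,  0.03943866,  0.0568014 ,  0.00076982, -0.00634494,
       -0.00084961]), 'joint_efforts': array([ 1.75059610e-02, -4.16399896e+01, -3.68904197e+01, -5.42079812e-03,
        7.11249537e-02, -3.74062893e-05]), 'tool_pos': array([ 0.52642492, -0.31442642,  0.13906318]), 'tool_rot': array([-0.00215136,  0.99984025, -0.01726679, -0.00408625]), 'contact_force': array([ 0.72642073,  0.19685607, -1.99338333]), 'ft_torque': array([ 0.02973348, -0.02521181, -0.04430274]), 'gripper_width': 0.49813288493797564}
```

View pics/wrist4.png

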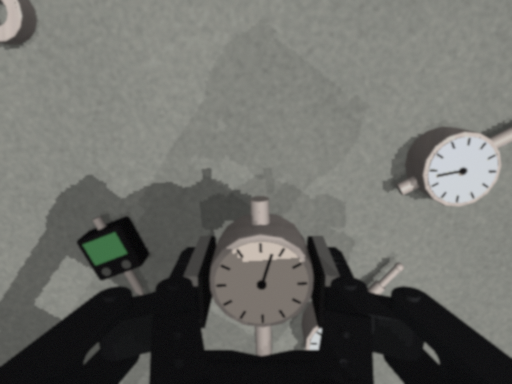

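>>> move_arm(
  rows=[
    {"tx": 0.002, "ty": -0.03, "tz": 0, "ax": 0, "ay": 0, "az": 0, "jaw": 200},
    {"tx": 0.003, "ty": -0.045, "tz": 0, "ax": 0, "ay": 0, "az": 0, "jaw": 200},
    {"tx": 0.003, "ty": -0.045, "tz": 0, "ax": 0, "ay": 0, "az": 0.5, "jaw": 200},
    {"tx": 0.003, "ty": -0.045, "tz": 0, "ax": 0, "ay": 0, "az": 0.5, "jaw": 200},
    {"tx": 0.003, "ty": -0.045, "tz": 0, "ax": 0, "ay": 0, "az": 0.5, "jaw": 200},
    {"tx": 0.003, "ty": -0.045, "tz": 0, "ax": 0, "ay": 0, "az": 0.5, "jaw": 200},
    {"tx": 0.003, "ty": -0.045, "tz": 0, "ax": 0, "ay": 0, "az": 0.5, "jaw": 200},
    {"tx": 0.003, "ty": -0.045, "tz": 0, "ax": 0, "ay": 0, "az": 0.5, "jaw": 200},
    {"tx": 0.003, "ty": -0.045, "tz": 0, "ax": 0, "ay": 0, "az": 0, "jaw": 200},
    {"tx": 0.003, "ty": -0.045, "tz": 0, "ax": 0, "ay": 0, "az": 0, "jaw": 200},
    {"tx": 0.003, "ty": -0.03, "tz": 0, "ax": 0, "ay": 0, "az": 0, "jaw": 200},
    {"tx": 0, "ty": 0, "tz": 0, "ax": 0, "ay": 0, "az": 0, "jaw": 200},
  ],
)

```text
time: 5.85
tool_pos: [0.5737, 0.166, 0.1113]
tool_rot: [-0.004, 0.999, -0.047, -0.024]
contact_force: [0.4, 0.0, -1.9]
gripper_width: 0.492
```

>>> move_arm(
  rows=[
    {"tx": -0.003, "ty": -0.02, "tz": 0, "ax": -0.2, "ay": 1.4, "az": 0, "jaw": 200},
    {"tx": -0.003, "ty": -0.022, "tz": 0, "ax": -0.2, "ay": 1.2, "az": 0, "jaw": 200},
    {"tx": 0, "ty": -0.008, "tz": 0, "ax": 0, "ay": 0, "az": 0, "jaw": 200},
    {"tx": 0, "ty": 0, "tz": 0, "ax": 0, "ay": 0, "az": 0, "jaw": 200},
  ],
)

```text
time: 6.25
tool_pos: [0.5674, 0.215, 0.1023]
tool_rot: [0.004, 0.999, -0.047, -0.008]
contact_force: [0.2, -1.4, -2.1]
gripper_width: 0.497
```

```bash
python3 - <<'E'
from h import *
d=grab("wrist","pics/wrist5.png"); s=manip.state(); print(s['time'],s['tool_pos'],s['tool_rot'])
o=np.array([.5575,.2206,.062]); a=np.radians(-5.1);X=np.array([np.cos(a),np.sin(a),0]);Y=np.array([-np.sin(a),np.cos(a),0])
print('front corners',w2px(d,o-.085*X+.119*Y),w2px(d,o-.085*X-.119*Y),'unit front',w2px(d,o+.092*X+.12*Y+[0,0,.006]),w2px(d,o+.092*X-.12*Y+[0,0,.006]))
grab("scene","pics/scene5.png")
E
```

```text
6.3 [0.56725225 0.21449472 0.10205235] [ 0.00367734  0.99883455 -0.04738618 -0.00840101]
front corners [ 80.67630923 350.49553494] [430.1095967  346.94066392] unit front [11.08289376 74.69616926] [491.30451726  71.96819947]
```

View pics/wrist5.png

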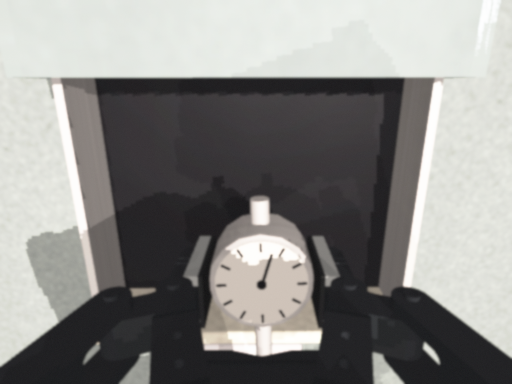

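View pics/scene5.png

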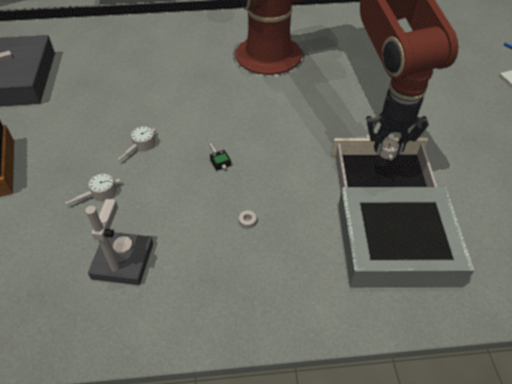

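>>> move_arm(
  rows=[
    {"tx": 0.008, "ty": -0.005, "tz": 0, "ax": 0.4, "ay": 1.0, "az": 0, "jaw": 200},
    {"tx": 0, "ty": 0, "tz": 0.02, "ax": 0, "ay": 0, "az": 0, "jaw": 200},
    {"tx": 0, "ty": 0, "tz": 0.02, "ax": 0, "ay": 0, "az": 0, "jaw": 200},
    {"tx": 0, "ty": 0, "tz": 0.012, "ax": 0, "ay": 0, "az": 0, "jaw": 200},
    {"tx": 0, "ty": 0, "tz": 0, "ax": 0, "ay": 0, "az": 0, "jaw": 200},
  ],
)

```text
time: 6.85
tool_pos: [0.5811, 0.2145, 0.0503]
tool_rot: [-0.0, 0.999, -0.051, 0.005]
contact_force: [-0.1, 0.1, -2.2]
gripper_width: 0.496
```

>>> move_arm(
  rows=[
    {"tx": -0.006, "ty": -0.004, "tz": 0.01, "ax": 0, "ay": -0.6, "az": -0.3, "jaw": 200},
    {"tx": 0, "ty": 0, "tz": 0.01, "ax": 0, "ay": 0, "az": 0, "jaw": 200},
    {"tx": 0, "ty": 0, "tz": 0.006, "ax": 0, "ay": 0, "az": 0, "jaw": 200},
    {"tx": 0, "ty": 0, "tz": 0, "ax": 0, "ay": 0, "az": 0, "jaw": 200},
  ],
)

```text
time: 7.25
tool_pos: [0.5769, 0.2193, 0.024]
tool_rot: [-0.001, 0.999, -0.048, 0.0]
contact_force: [0.4, 0.2, -2.1]
gripper_width: 0.496
```

>>> move_arm(
  rows=[
    {"tx": 0, "ty": 0, "tz": 0.006, "ax": 0, "ay": 0, "az": 0, "jaw": 200},
    {"tx": 0, "ty": 0, "tz": 0.003, "ax": 0, "ay": 0, "az": 0, "jaw": 200},
    {"tx": 0, "ty": 0, "tz": 0, "ax": 0, "ay": 0, "az": 0, "jaw": 200},
  ],
)

```text
time: 7.55
tool_pos: [0.5775, 0.2196, 0.0151]
tool_rot: [-0.001, 0.999, -0.048, 0.001]
contact_force: [-0.4, -0.0, -2.1]
gripper_width: 0.494
```

>>> move_arm(
  rows=[
    {"tx": 0, "ty": 0, "tz": 0.002, "ax": 0, "ay": 0, "az": 0, "jaw": 200},
    {"tx": 0, "ty": 0, "tz": 0, "ax": 0, "ay": 0, "az": 0, "jaw": 200},
  ],
)

```text
time: 7.75
tool_pos: [0.578, 0.2198, 0.0134]
tool_rot: [-0.001, 0.999, -0.048, 0.002]
contact_force: [-0.7, 0.0, -1.1]
gripper_width: 0.493
```

Contact has begun: the weight reading fell from 2.1 to 1.1 N. Releasing now.

>>> move_arm(
  rows=[
    {"tx": 0, "ty": 0, "tz": 0, "ax": 0, "ay": 0, "az": 0, "jaw": 110},
    {"tx": 0, "ty": 0, "tz": 0, "ax": 0, "ay": 0, "az": 0, "jaw": 80},
    {"tx": 0, "ty": 0, "tz": 0, "ax": 0, "ay": 0, "az": 0, "jaw": 40},
    {"tx": 0, "ty": 0, "tz": 0, "ax": 0, "ay": 0, "az": 0, "jaw": 20},
    {"tx": 0, "ty": 0, "tz": 0, "ax": 0, "ay": 0, "az": 0, "jaw": 20},
    {"tx": 0, "ty": 0, "tz": -0.01, "ax": 0, "ay": 0, "az": 0, "jaw": 20},
    {"tx": 0, "ty": 0, "tz": -0.02, "ax": 0, "ay": 0, "az": 0, "jaw": 20},
    {"tx": 0, "ty": 0, "tz": -0.03, "ax": 0, "ay": 0, "az": 0, "jaw": 20},
    {"tx": 0, "ty": 0, "tz": -0.03, "ax": 0, "ay": 0, "az": 0, "jaw": 20},
    {"tx": 0, "ty": 0, "tz": -0.03, "ax": 0, "ay": 0, "az": 0, "jaw": 20},
    {"tx": 0, "ty": 0, "tz": 0, "ax": 0, "ay": 0, "az": 0, "jaw": 20},
  ],
)

```text
time: 8.85
tool_pos: [0.5783, 0.2196, 0.1422]
tool_rot: [-0.002, 0.999, -0.048, 0.003]
contact_force: [0.2, -0.7, 1.9]
gripper_width: 0.921
```

```bash
python3 - <<'E'
from h import *
d=grab("wrist","pics/wrist6.png"); s=manip.state(); print(s['time'],s['tool_pos'],s['tool_rot'],s['contact_force'],s['gripper_width'])
print(w2px(d,[.576,.2196,.037]))
E
```

```text
8.9 [0.57711554 0.21932257 0.13984242] [-0.00109975  0.99883795 -0.04816513  0.00128697] [ 0.15308899 -0.23729017 -0.46121771] 0.9241462944041693
[263.1036324  192.10871539]
```

View pics/wrist6.png

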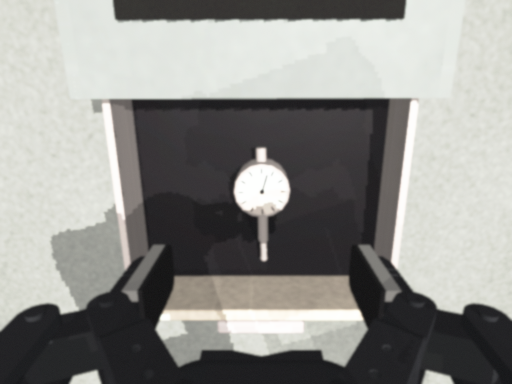

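>>> move_arm(
  rows=[
    {"tx": -0.03, "ty": 0, "tz": 0, "ax": 0, "ay": 0, "az": 0, "jaw": 255},
    {"tx": -0.045, "ty": 0, "tz": 0, "ax": 0, "ay": 0, "az": 0, "jaw": 255},
    {"tx": -0.045, "ty": 0, "tz": 0, "ax": 0, "ay": 0, "az": 0, "jaw": 255},
    {"tx": -0.04, "ty": 0, "tz": 0, "ax": 0, "ay": 0, "az": 0, "jaw": 255},
    {"tx": 0, "ty": 0, "tz": 0, "ax": 0, "ay": 0, "az": 0, "jaw": 255},
  ],
)

```text
time: 9.4
tool_pos: [0.4101, 0.2333, 0.1333]
tool_rot: [0.0, 0.999, -0.049, -0.003]
contact_force: [0.7, 0.1, -0.5]
gripper_width: 0.063
```

>>> move_arm(
  rows=[
    {"tx": 0, "ty": 0, "tz": 0.03, "ax": 0, "ay": 0, "az": 0, "jaw": 255},
    {"tx": 0, "ty": 0, "tz": 0.035, "ax": 0, "ay": 0, "az": 0, "jaw": 255},
    {"tx": 0, "ty": 0, "tz": 0.025, "ax": 0, "ay": 0, "az": 0, "jaw": 255},
    {"tx": 0, "ty": 0, "tz": 0, "ax": 0, "ay": 0, "az": 0, "jaw": 255},
  ],
)

```text
time: 9.8
tool_pos: [0.4093, 0.2331, 0.0396]
tool_rot: [0.0, 0.999, -0.049, -0.002]
contact_force: [-1.0, -0.7, 0.2]
gripper_width: 0.004
```

```bash
python3 - <<'E'
from h import *
d=grab("scene","pics/scene7.png"); s=manip.state(); print(s['time'],s['tool_pos'],s['tool_rot'],s['contact_force'],s['gripper_width'])
cv2.imwrite('pics/s7.png',cv2.resize(d['color'][90:300,300:490],None,fx=3,fy=2.8)[:,:,::-1])
E
```

```text
9.85 [0.41059109 0.23358883 0.0413794 ] [-1.09847333e-04  9.98818854e-01 -4.85819180e-02 -8.26410373e-04] [ 0.30616966 -0.67352137 -0.18989806] 0.0003079097130166021
```

View pics/s7.png

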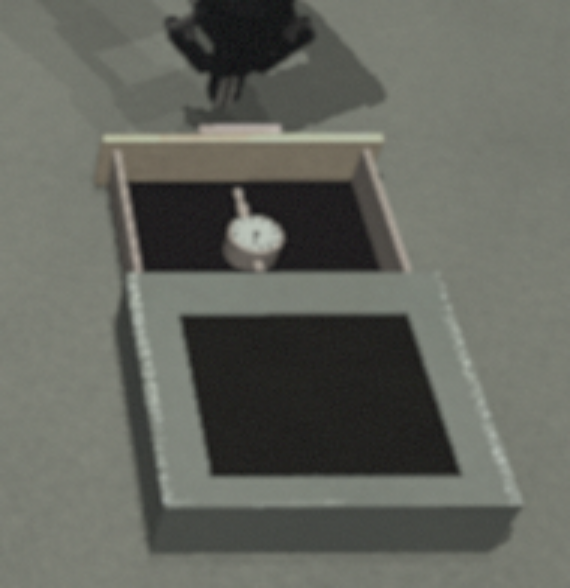

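>>> move_arm(
  rows=[
    {"tx": 0.01, "ty": 0, "tz": 0, "ax": 0, "ay": 0, "az": 0, "jaw": 255},
    {"tx": 0.01, "ty": 0, "tz": 0, "ax": 0, "ay": 0, "az": 0, "jaw": 255},
    {"tx": 0.01, "ty": 0, "tz": 0, "ax": 0, "ay": 0, "az": 0, "jaw": 255},
    {"tx": 0.008, "ty": 0, "tz": 0, "ax": 0, "ay": 0, "az": 0, "jaw": 255},
    {"tx": 0.008, "ty": 0, "tz": 0, "ax": 0, "ay": 0, "az": 0, "jaw": 255},
    {"tx": 0.008, "ty": 0, "tz": 0, "ax": 0, "ay": 0, "az": 0, "jaw": 255},
    {"tx": 0.01, "ty": 0, "tz": 0, "ax": 0, "ay": 0, "az": 0, "jaw": 255},
  ],
)

```text
time: 10.55
tool_pos: [0.4822, 0.228, 0.0462]
tool_rot: [-0.002, 0.999, -0.049, 0.001]
contact_force: [-2.1, 0.8, 0.3]
gripper_width: 0.002
```

>>> move_arm(
  rows=[
    {"tx": 0.01, "ty": 0, "tz": 0.002, "ax": 0, "ay": 0, "az": 0, "jaw": 255},
    {"tx": 0.012, "ty": 0, "tz": 0.002, "ax": 0, "ay": 0, "az": 0, "jaw": 255},
    {"tx": 0.012, "ty": 0, "tz": 0, "ax": 0, "ay": 0, "az": 0, "jaw": 255},
    {"tx": 0.012, "ty": 0, "tz": 0, "ax": 0, "ay": 0, "az": 0, "jaw": 255},
    {"tx": 0.012, "ty": 0, "tz": 0, "ax": 0, "ay": 0, "az": 0, "jaw": 255},
    {"tx": 0.012, "ty": 0, "tz": 0, "ax": 0, "ay": 0, "az": 0, "jaw": 255},
    {"tx": 0.01, "ty": 0, "tz": 0, "ax": 0, "ay": 0, "az": 0, "jaw": 255},
  ],
)

```text
time: 11.25
tool_pos: [0.5697, 0.2198, 0.0425]
tool_rot: [-0.002, 0.999, -0.049, 0.001]
contact_force: [-1.7, 1.0, 1.2]
gripper_width: 0.001
```

>>> move_arm(
  rows=[
    {"tx": 0.01, "ty": 0, "tz": 0, "ax": 0, "ay": 0, "az": 0, "jaw": 255},
    {"tx": 0.01, "ty": 0, "tz": 0, "ax": 0, "ay": 0, "az": 0, "jaw": 255},
    {"tx": 0.008, "ty": 0, "tz": 0, "ax": 0, "ay": 0, "az": 0, "jaw": 255},
    {"tx": 0.005, "ty": 0, "tz": 0, "ax": 0, "ay": 0, "az": 0, "jaw": 255},
    {"tx": 0.003, "ty": 0, "tz": 0, "ax": 0, "ay": 0, "az": 0, "jaw": 255},
  ],
)

```text
time: 11.75
tool_pos: [0.6098, 0.2159, 0.0425]
tool_rot: [-0.002, 0.999, -0.049, 0.001]
contact_force: [-2.9, 0.9, 1.7]
gripper_width: 0.0
```

>>> move_arm(
  rows=[
    {"tx": 0.003, "ty": 0, "tz": 0, "ax": 0, "ay": 0, "az": 0, "jaw": 255},
    {"tx": 0.003, "ty": 0, "tz": 0, "ax": 0, "ay": 0, "az": 0, "jaw": 255},
  ],
)

```text
time: 11.95
tool_pos: [0.6141, 0.2155, 0.0423]
tool_rot: [-0.002, 0.999, -0.049, -0.001]
contact_force: [-15.6, 0.8, 10.6]
gripper_width: -0.001
```

```bash
python3 - <<'E'
from h import *
d=grab("scene","pics/scene8.png"); s=manip.state(); print(s['time'],s['tool_pos'],s['contact_force'])
cv2.imwrite('pics/s8.png',cv2.resize(d['color'][90:300,300:490],None,fx=3,fy=2.8)[:,:,::-1])
E
```

```text
12.0 [0.61407518 0.21550109 0.04240487] [-10.31858798   0.10913522   5.24282324]
```

View pics/s8.png

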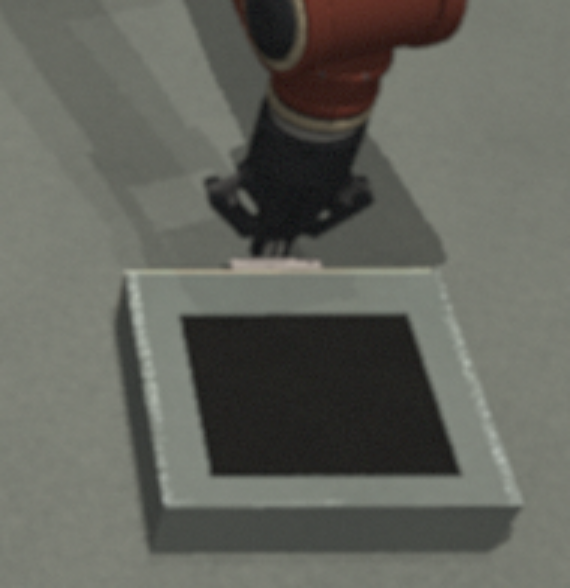

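The force jumped to about 15 N at the expected end of travel (TCP x 0.614, expected 0.616), and the front is flush in the picture. Backing straight off.

>>> move_arm(
  rows=[
    {"tx": -0.01, "ty": 0, "tz": 0, "ax": 0, "ay": 0, "az": 0, "jaw": 255},
    {"tx": -0.03, "ty": 0, "tz": 0, "ax": 0, "ay": 0, "az": 0, "jaw": 255},
    {"tx": -0.04, "ty": 0, "tz": 0, "ax": 0, "ay": 0, "az": 0, "jaw": 255},
    {"tx": -0.04, "ty": 0, "tz": -0.02, "ax": 0, "ay": 0, "az": 0, "jaw": 255},
    {"tx": -0.04, "ty": 0, "tz": -0.04, "ax": 0, "ay": 0, "az": 0, "jaw": 255},
    {"tx": 0, "ty": 0, "tz": -0.03, "ax": 0, "ay": 0, "az": 0, "jaw": 255},
    {"tx": 0, "ty": 0, "tz": 0, "ax": 0, "ay": 0, "az": 0, "jaw": 255},
    {"tx": 0, "ty": 0, "tz": 0, "ax": 0, "ay": 0, "az": 0, "jaw": 255},
  ],
)

```text
time: 12.8
tool_pos: [0.4537, 0.2292, 0.1286]
tool_rot: [-0.001, 0.999, -0.049, 0.003]
contact_force: [-0.4, 0.4, -0.7]
gripper_width: -0.0
```

```bash
python3 - <<'E'
from h import *
d=grab("top","pics/top9.png"); s=manip.state(); print(s['time'],s['tool_pos'],s['contact_force'])
o=np.array([.5575,.2206,.058]); a=np.radians(-5.1);X=np.array([np.cos(a),np.sin(a),0])
print(w2px(d,o+(-.097+.167)*X), w2px(d,o+(-.097+.157)*X))
cv2.imwrite('pics/t9.png',cv2.resize(d['color'][85:235,95:245],None,fx=4,fy=4,interpolation=cv2.INTER_CUBIC)[:,:,::-1])
grab("wrist","pics/wrist9.png")
E
```

```text
12.85 [0.45432505 0.22931908 0.12896864] [0.15284585 0.40611935 0.56760306]
[147.78400262 172.28705956] [147.40376058 175.58430415]
```

View pics/t9.png

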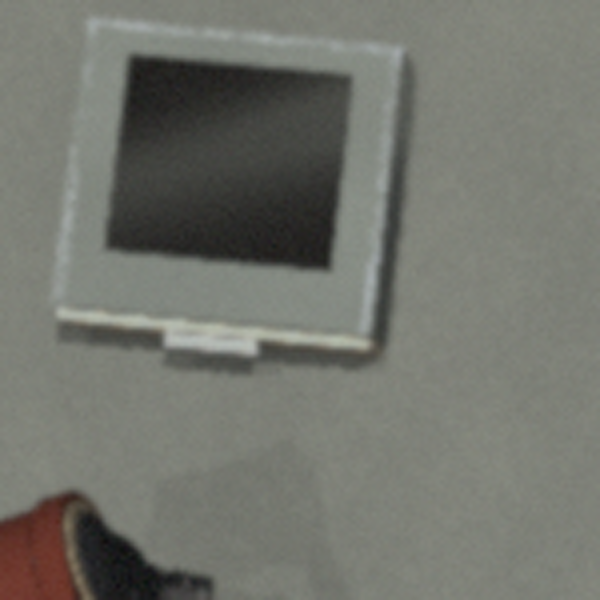

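View pics/wrist9.png

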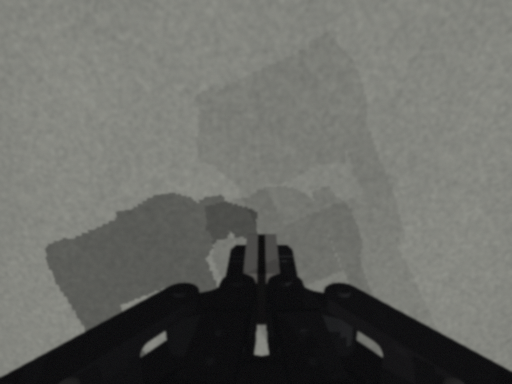

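View pics/top9.png

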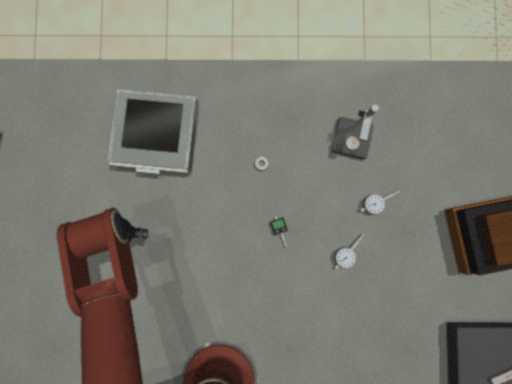

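```bash
python3 - <<'E'
from h import *
d0=np.load('pics/top0.npz');d=np.load('pics/top9.npz')
a=np.radians(-5.1);X=np.array([np.cos(a),np.sin(a),0]);Y=np.array([-np.sin(a),np.cos(a),0]);o=np.array([.5575,.2206,.062])
for D in(d0,d):
  g=cv2.cvtColor(D['color'],cv2.COLOR_RGB2GRAY).astype(np.float32)
  for lat,z in((-.08,.062),(.08,.062),(0,.06)):
    xs=np.arange(-.13,.13,.002);prof=[]
    for x in xs:
      ps=[w2px(D,o*[1,1,0]+[0,0,z]+x*X+(lat+e)*Y) for e in np.linspace(-.02,.02,9)]
      prof.append(np.mean([cv2.getRectSubPix(g,(1,1),tuple(map(float,p)))[0,0] for p in ps]))
    prof=np.array(prof); dp=np.diff(prof); i=np.argsort(-dp)[:4]; print(lat,[(round(xs[k]*1000+1),round(float(dp[k]))) for k in sorted(i)])
    if D is d: 
        j=(xs>.03);print((xs[j]*1000).round().astype(int)[:42:2],prof[j].round().astype(int)[:42:2])
E
```

```text
-0.08 [(-81, 31), (-79, 25), (89, 23), (91, 27)]
0.08 [(-81, 26), (-79, 28), (91, 22), (93, 21)]
0 [(-93, 27), (-91, 28), (91, 28), (93, 24)]
-0.08 [(77, 11), (79, 23), (81, 33), (83, 22)]
[ 30  34  38  42  46  50  54  58  62  66  70  74  78  82  86  90  94  98
 102 106 110] [126 126 127 126 127 126 127 127 121 100  81  76  88 144 175 151 130 134
 136 135 135]
0.08 [(79, 18), (81, 31), (83, 26), (85, 14)]
[ 30  34  38  42  46  50  54  58  62  66  70  74  78  82  86  90  94  98
 102 106 110] [125 125 126 125 126 126 127 126 123 102  82  76  84 133 173 157 130 131
 133 133 133]
0 [(-97, 19), (67, 18), (69, 28), (71, 27)]
[ 30  34  38  42  46  50  54  58  62  66  70  74  78  82  86  90  94  98
 102 106 110] [127 128 128 128 127 124 105  84  79  86 132 175 179 168 175 152 129 132
 133 133 133]
```

```bash
python3 -c "
from plant import manip
print(manip.job_done())"
```

```text
the job is handed in; nothing more can be done
None
```

I picked up the smallest dial gauge and laid it face up on the open drawer's floor. I then let go, pushed the drawer shut at the lip, backed the arm clear and handed the job in at about 13 s of robot time. No verdict was reported.

- **Gauge placed:** after release, the dial centre appeared at (262,191) in the wrist camera. The prediction for lying flat on the drawer floor was (263,192). I could not see the gauge once the drawer was closed.
- **Drawer shut:** the push force rose from about 2 N to 15 N at the stop. In the top view the front's face stands 10 mm proud of the unit, which is exactly its thickness, so the drawer is shut to within about 2 mm.
- **Bystanders:** the digital indicator and the setting ring are at the same pixels as at the start.
- **Disagreement:** I first estimated the starting opening at 167 mm, and a later edge measurement put the drawer's travel at about 161.5 mm. A first reading of the lip position hinted that the drawer was still about 5 mm open. The later edge measurement and the hard stop both say it is shut.

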